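Jack up the reel display case

ROBOT

A 6-joint arm with a two-finger parallel gripper is mounted at the origin on the work surface. World frame = base frame: x ahead of the robot, y to its left, z up, the work surface at z = 0. Lengths are in mm, angles in rad, forces in N, time in s.
With the tool pointing down it reaches from about 375 to 825 mm from the base axis. Payload 5.5 kg.
Tool frame: the origin (TCP) lies at the very end of the fingers, on their centre line; the grasp point (between the pads) lies 19 mm behind it (robot.tcp_to_grasp is the distance from the TCP to the grasp point, in mm); z points along the fingers, y is the direction in which the jaws open and shut (so a half turn about z gives the same grasp; the last joint's range is limited). The gripper opens to 85 mm and grips with 20 to 120 N. Pads are 22 mm wide; open, the fingers measure 114 mm over their backs; the gripper's body (76 mm by 85 mm) begins 54 mm behind the grasp point. The pads swing forward as they close: fully open they stand 13 mm farther back than shut.
Start: joints at [0, 0.314, -0.047, 1.21, 0, 1.571], TCP at [599.996, -0, 231.299] pointing down, gripper open.
Joint ranges: [-2.67, 2.67], [-0.69, 1.73], [-1.03, 1.25], [-2.08, 2.16], [-1.42, 1.45], [-3.14, 3.14]. Speed limits (rad/s): [2.39, 2.39, 3.01, 3.14, 3.14, 3.14].

INTERFACE

Orientations are given as a unit quaternion [x, y, z, w].
In Python, from plant import robot gives the robot as it stands. The module is installed in compiled form; this text tells all that it offers.
- The arm moves only by the tool send_rows, never from a script. Its argument "plan" is a list of rows, each an object with "linear": the shift along the tool's x, y, z in m, a list of three; "rotation": the turn, a rotation vector about the tool's x, y, z in degrees, a list of three. In form: [{"linear": [tx, ty, tz], "rotation": [wx, wy, wz]}, ...]. A call has 1 to 5 rows; each row shifts and turns the commanded pose from where the row before left it, along the tool's axes as they then stand; what a row does not reach is not made up. A row lasts 1/8 s, in which the tool goes at most 62.5 mm and 10.7 degrees, less where a joint would pass 70% of its speed; a pose out of reach is approached as far as the arm can. A call is refused whole if a number of a shift passes 0.0625 or a number of a turn 10.7, either way. A call with a gripper value outside its range is refused whole. "hand" is the finger opening in m, from 0 to 0.0854, set as the call begins (left out, the last holds). The fingers move at their own pace and stop on an object; the grip force is fixed at half the most. Time passes only in rows, so rows that do not move let the fingers close. It gives the time, the measured TCP pose, the force and the opening at its end, in the units of the state.
- robot.state(): the state, without advancing time (a new reading comes with each control period).
- robot.snapshot(name): name is "scene" or "side" or "wrist"; returns (picture, depth): 480x640x3 uint8, red, green, blue; 480x640 float32, mm along the optical axis (not along the pixel's ray), 0 where there is no reading.
- robot.get_calibration(name): a dict with "intrinsics" (3x3 intrinsics, pixels), "k1" (the pictures are not rectified: a ray, as slopes to the right and down, at radius r is drawn at 1 + k1 r^2 times it, then the intrinsics apply), "xyz" and "attitude" of the camera in the world. Camera axes: x right, y up, looking along -z (the intrinsics and any distortion apply to the point x, -y, -z); pixel columns grow to the right and rows downward; lengths in mm; the calibration is good to about 2 mm. A picture is of the moment at which its call begins: read the wrist's pose just before it. get_calibration takes no time and is no camera call; for the wrist camera it gives the pose at the moment of the call.
- robot.finish_job(): hands the job in, once; it reports no verdict.
The state is a dict: "t": time; "joint_positions": joint angles; "qvel": joint speeds; "joint_torque": joint torques, N m; "eef_pos": TCP position; "orientation": TCP orientation; "wrist_force": force on the tool from outside, world axes, zero at the start; "moment": the same for the moment, N m; "opening": opening from 0.0 (shut) to 1.0 (fully open).
Only numpy, scipy, OpenCV 4.12 (cv2) and the standard library are available. Lean on these libraries where they do the work, as an engineer would, in place of code of your own. Each camera call takes 0.05 s, during which the arm holds its last target.

TASK

Carry the small hand jack to the wood-and-glass display case and stand it flat on the counter with its saddle centred under the case's marked lift pad (below the round-ended bracket with a bolt head on top, not the square tab). Let go of it, then pump its handle: push it fully down once to test the lift, let it come all the way back up so that the case settles, then push it fully down again and finish holding it down, so that the jack alone keeps the edge of the case raised. Keep the arm off the case and leave the other goods on the counter where they are.

Things in the scene. Friction and masses are not known exactly. Their poses are not given: they have to be found in the camera images.
- jack_grip (a point): Centre of the grey pump block of the small steel hand jack (0.92 kg), 36 mm above its underside. Block: 40 mm wide (jack y), 50 long (x), from 8 to 64 mm above the underside; grip it here from above, across its width. Axes: x along the jack to its saddle end, z up. Base plate: from 125 mm behind this point to 115 mm ahead, 70 wide, 8 thick.
- jack: The same jack; origin at the underside of the base plate, straight below jack_grip, same axes. It stands flat when its origin is at counter height.
- saddle (a point): Centre of the top face of the jack's round steel saddle, 40 mm across: 85 mm ahead of jack_grip (jack +x), 60 mm above the jack's underside with the handle up. It moves straight up with the handle: 50 mm per rad, so 25 mm in a full stroke. The guide under it is 36 mm across.
- handle_pad (a point): Centre of the top of the flat black rubber pad (36 x 40 mm, 12 thick) on the pump handle's free end; push it down from above. Handle up: 119 mm behind jack_grip, 114 mm above the underside; fully down: 130 behind, 61 above. Pivot axis (across the jack) 20 mm behind jack_grip, 66 mm up; the point lies 110 mm out along the handle and 6 mm over its centre line, which slopes 0.40 rad when up.
- jack_handle (a joint): Pump handle angle: 0 up (at rest), 0.5 rad fully down at its stop. A spring returns it at once when released and the saddle follows it down. About 3 N at the pad start it; about 9 N hold it down under the case.
- lift_pad (a point): Centre of the underside of the lift pad, a steel boss 28 mm across, 70 mm above the counter at rest, under the round end (44 mm across) of the steel bracket on the case's -y side. Bracket arm 28 mm wide, underside 78, top 86 mm above the counter; a bolt head 16 mm across, 6 mm high marks the point from above. The case's wall is 60 mm beyond, in the case's +y direction.
- display_case: Wood-and-glass display case with reels in it, 240 (x) x 290 (y) mm, top 110 mm above the counter, hinged along its +y edge on a steel rail fixed to the counter. Origin on the counter below the middle of the case; z up. Lift pad at x +40, y -210 mm. A square steel tab 45 mm wide, without bolt, sticks out 29 mm from the same side at x -75, its top 83 mm up: not a lift point.
- case_tilt (a joint): Tilt of the case about its hinge, rad: 0 resting on the counter; grows as the lift-pad side rises (360 mm from hinge to pad). The case weighs about 2 kg, some 8 N at the pad.
- reel_a: Bystander, leave alone: a loose metal fishing reel, 84 mm across, about 48 mm high. Origin on its underside.
- reel_b: Bystander, leave alone: a smaller dark-rimmed fishing reel, 72 mm across, about 44 mm high. Origin on its underside.
- line_spool: Bystander, leave alone: a grey plastic line spool, 64 mm across, 44 mm high. Origin on its underside.

How it is judged:
By the outcome, as a careful person would: the job done as asked, in the order asked, and still so for the second after the job is handed in, while the arm keeps its last pose, push and grip.
It also fails if it takes over 61 s, if anything falls off the work surface, if the arm or the gripper's body presses on something with over 40 N, if the wrist force passes 120 N, or if a joint passes its speed limit or range.

## Working session

There is one attempt and no reset: what is moved stays moved. The work goes in short steps, Python scripts to look and compute and a tool call to move; the robot and the scene stay as the last step left them, time stands still between calls to the robot, and variables do not carry over. Pictures are saved under pics/ and viewed, and the job is handed in when it is done.

Besides the shell and the picture viewer there is one more tool, called after "Request:" in YAML: its name, and indented under it one key for each argument. send_rows: Moves the arm, as the interface text tells. Its arguments: {"type":"object","properties":{"plan":{"type":"array","items":{"type":"object","properties":{"linear":{"type":"array","items":{"type":"number"}},"rotation":{"type":"array","items":{"type":"number"}}}}},"hand":{"type":"number"}},"required":["plan"]}

```bash
mkdir -p pics
cat > h.py <<'E'
import numpy as np, cv2
from scipy.spatial.transform import Rotation as R
from plant import robot
def cam(n):
    c=robot.get_calibration(n); return c
def save(n,f):
    c=cam(n); p,d=robot.snapshot(n); cv2.imwrite(f'pics/{f}.png',p[:,:,::-1]); np.savez(f'{f}.npz',p=p,d=d,K=c['intrinsics'],k1=c['k1'],xyz=c['xyz'],att=c['attitude']); return p,d,c
def load(f): return np.load(f'{f}.npz')
def rays(c,uv):
    uv=np.asarray(uv,float).reshape(-1,2); K=np.array(c['K']); 
    x=(uv[:,0]-K[0,2])/K[0,0]; y=(uv[:,1]-K[1,2])/K[1,1]
    a,b=x.copy(),y.copy()
    for _ in range(20):
        s=1+float(c['k1'])*(a*a+b*b); a,b=x/s,y/s
    v=np.c_[a,-b,-np.ones(len(a))]
    att=np.array(c['att']); M=att if att.shape==(3,3) else R.from_quat(att).as_matrix()
    return np.array(c['xyz'],float), v@M.T
def onplane(c,uv,z):
    o,v=rays(c,uv); t=(z-o[2])/v[:,2]; return o+v*t[:,None]
def cloud(c):
    d=c['d']; vv,uu=np.mgrid[0:480,0:640]; o,v=rays(c,np.c_[uu.ravel(),vv.ravel()])
    P=o+v*d.ravel()[:,None]; P[d.ravel()==0]=np.nan; return P.reshape(480,640,3)
E
python3 - <<'E'
from h import *
print(robot.state())
for n in("scene","side","wrist"):
    p,d,c=save(n,n+'0'); print(n,c)
E
```

```text
{'t': 0.0, 'joint_positions': array([ 6.98732440e-06,  3.14231215e-01, -4.80655953e-02,  1.21018048e+00,
       -7.49753544e-06,  1.57081312e+00]), 'qvel': array([-0.00152309,  0.00187467, -0.00181909,  0.00086666,  0.00166661,
       -0.0010239 ]), 'joint_torque': array([ 1.69644722e-03, -5.39594257e+01,  3.39749372e+01,  1.94567809e-02,
        9.49871333e-05,  6.01428906e-05]), 'eef_pos': array([5.99436625e+02, 1.70752368e-03, 2.30437349e+02]), 'orientation': array([ 7.07109997e-01,  7.07103066e-01, -5.96967507e-04, -5.91651817e-04]), 'wrist_force': array([ 0.00091401,  0.70707398, -0.3986018 ]), 'moment': array([-0.00510203,  0.01840002,  0.02418002]), 'opening': 1.00127957497555}
scene {'intrinsics': array([[476.78503814,   0.        , 313.95417953],
       [  0.        , 476.78503814, 243.53304062],
       [  0.        ,   0.        ,   1.        ]]), 'k1': 0.00285870206081492, 'xyz': array([1201.94489605, -579.94016805,  876.04543979]), 'attitude': array([0.38154796, 0.14575819, 0.34717628, 0.84418264])}
side {'intrinsics': array([[572.49077226,   0.        , 315.43168526],
       [  0.        , 572.49077226, 235.52882214],
       [  0.        ,   0.        ,   1.        ]]), 'k1': -0.15354299667040694, 'xyz': array([  173.01023399, -1110.22689699,  1008.03342333]), 'attitude': array([ 0.44708356, -0.07241084, -0.1613004 ,  0.87684385])}
wrist {'intrinsics': array([[352.66740269,   0.        , 322.13114659],
       [  0.        , 352.66740269, 245.29899051],
       [  0.        ,   0.        ,   1.        ]]), 'k1': 0.014268749872010995, 'xyz': array([598.5951181 ,  81.61201996, 372.88690377]), 'attitude': array([-1.61780583e-01,  8.29359882e-04, -5.45928830e-06,  9.86826406e-01])}
```

View pics/scene0.png

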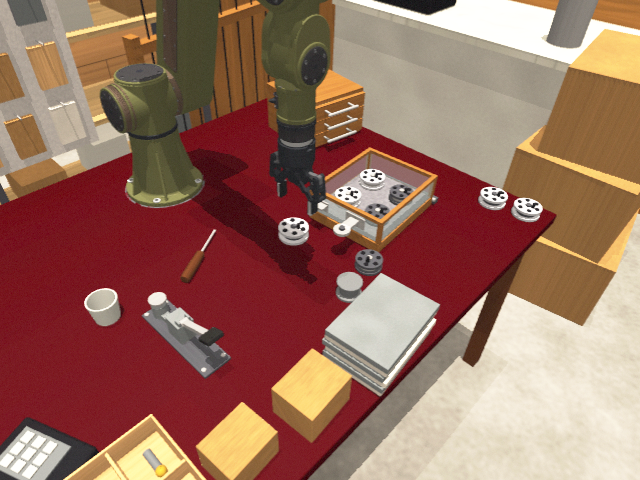

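View pics/side0.png

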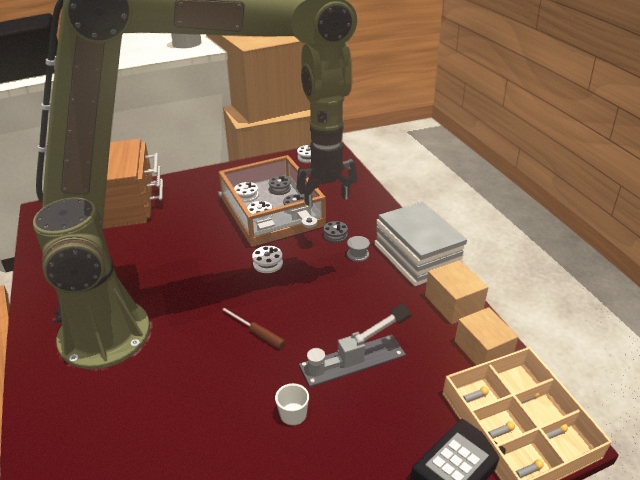

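View pics/wrist0.png

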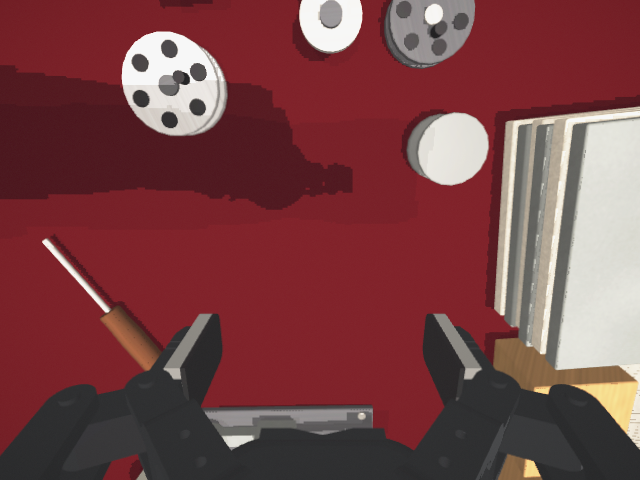

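Scene: jack around (185,335) with its saddle at upper left (158,300) and the black pad at (210,336). The case's round-ended bracket is at (345,228). Side: saddle (316,357), pad (400,313), bracket (308,222). In the wrist view the bracket's round end is at (331,13). Next I'll measure these.

Run:
```python
from h import *
for f,(x0,y0,x1,y1) in {'scene0':(120,130,450,400),'side0':(200,130,480,430)}.items():
    c=load(f); P=cloud(c)
    sub=c['p'][y0:y1,x0:x1,::-1]
    for nm,(a,b) in {'scene0':{'saddle':(157,297),'pad':(210,336),'bolt':(343,230),'reel':(293,227),'spool':(349,281),'ctr':(250,300)},'side0':{'saddle':(316,355),'pad':(400,313),'bolt':(308,221),'reel':(267,255),'ctr':(250,300)}}[f].items():
        print(f,nm,P[b,a].round(1))
def crop(f,x0,y0,w,h,s,o):
    cv2.imwrite(f'pics/{o}.png',cv2.resize(load(f)['p'][y0:y0+h,x0:x0+w,::-1],None,fx=s,fy=s,interpolation=cv2.INTER_CUBIC))
crop('scene0',130,280,110,100,6,'s_j'); crop('scene0',280,130,170,150,4,'s_c'); crop('side0',290,295,130,95,6,'d_j'); crop('side0',210,140,150,110,5,'d_c')
```

```text
scene0 saddle [ 453.3 -298.1   59.9]
scene0 pad [ 668.2 -301.3  119.6]
scene0 bolt [611.6 155.1  85.4]
scene0 reel [469.1 113.1  35.2]
scene0 spool [718.1  60.7  44.6]
scene0 ctr [ 5.649e+02 -1.243e+02  5.000e-01]
side0 saddle [ 456.6 -301.9   56.6]
side0 pad [ 659.  -300.7  111.9]
side0 bolt [600.4 148.4  88.8]
side0 reel [463.4 104.9  38.1]
side0 ctr [ 3.793e+02 -1.420e+01  3.000e-01]
```

View pics/s_j.png

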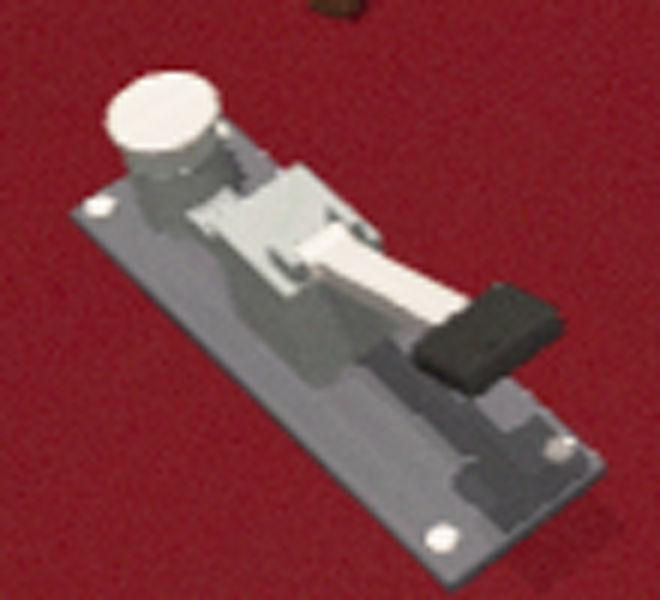

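View pics/s_c.png

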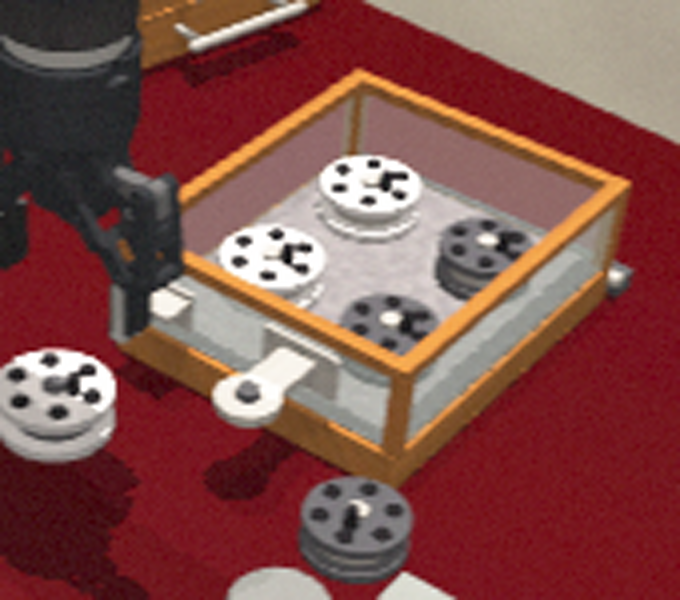

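View pics/d_j.png

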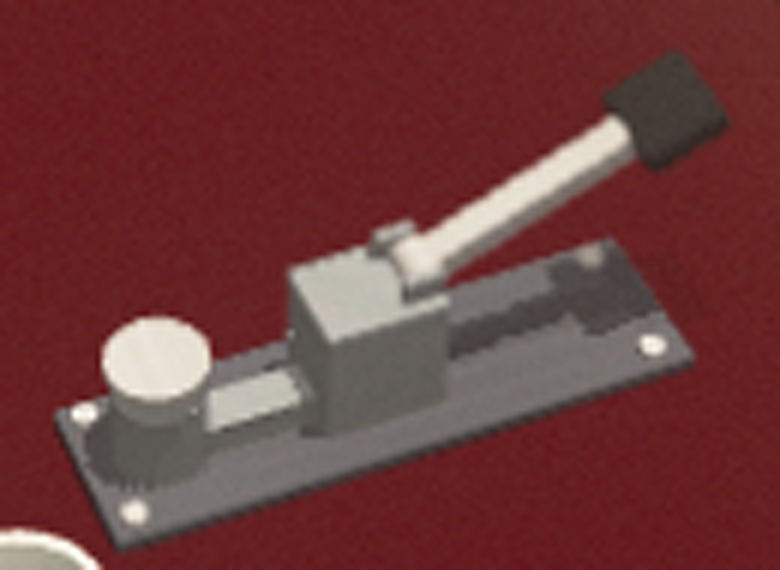

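View pics/d_c.png

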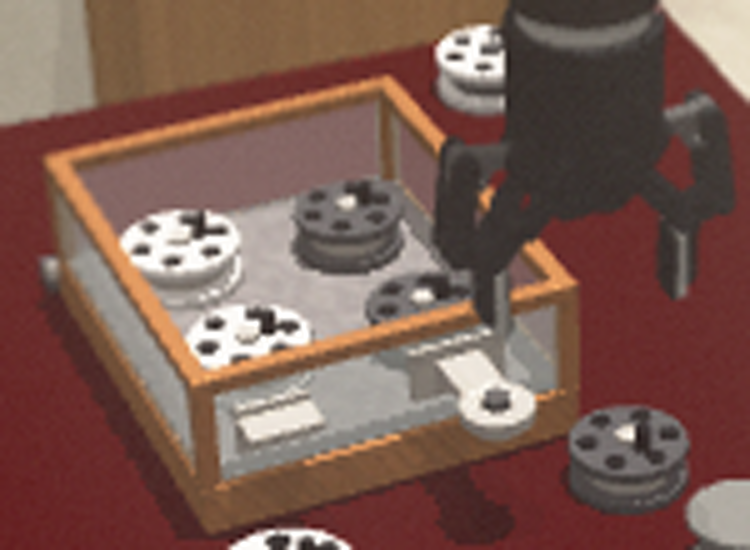

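Run:
```python
from h import *
S=load('scene0'); D=load('side0')
def cr(l,s,x,y): return (np.array(l,float)+.5)/s-.5+[x,y]
sj=lambda l:cr(l,6,130,280); sc=lambda l:cr(l,4,280,130); dj=lambda l:cr(l,6,290,295); dc=lambda l:cr(l,5,210,140)
np.set_printoptions(precision=1,suppress=True)
print('saddle',onplane(S,sj([[163,112]]),60),onplane(D,dj([[157,359]]),60))
print('base S',onplane(S,sj([[75,212],[450,585],[604,464]]),8)); print('base D',onplane(D,dj([[58,412],[120,546],[693,353],[612,240]]),8))
print('screws S',onplane(S,sj([[99,206],[441,538],[560,448],[222,130]]),10)); print('screws D',onplane(D,dj([[85,412],[134,512],[652,345],[592,258]]),10))
print('bolt',onplane(S,sc([[249,389]]),92),onplane(D,dc([[496,399]]),92))
print('disc',onplane(S,sc([[248,397]]),86),onplane(D,dc([[496,404]]),86))
print('case S',onplane(S,sc([[400,368],[628,182],[360,72]]),110)); print('case D',onplane(D,dc([[205,380],[47,160],[390,80],[577,282]]),110))
print('tab',onplane(D,dc([[250,443],[325,425]]),83))
print('others', onplane(S,[[293,226]],46),onplane(D,[[267,255]],46),onplane(S,[[369,257]],42),onplane(S,[[349,280]],44),onplane(D,[[335,229],[358,242]],43))
# blob of grey block top
for f,c in(('S',S),('D',D)):
    P=cloud(c); m=(abs(P[...,2]-64)<4)&(P[...,0]>480)&(P[...,0]<600)&(abs(P[...,1]+300)<50)
    q=P[m]; print(f,len(q),q.mean(0) if len(q) else '')
```

```text
saddle [[ 456.3 -300.6   60. ]] [[ 455.6 -303.    60. ]]
base S [[ 429.7 -334.7    8. ]
 [ 666.6 -331.1    8. ]
 [ 665.  -262.8    8. ]]
base D [[ 426.6 -270.4    8. ]
 [ 426.6 -339.8    8. ]
 [ 665.1 -332.3    8. ]
 [ 662.7 -266.1    8. ]]
screws S [[ 435.3 -327.2   10. ]
 [ 650.3 -322.7   10. ]
 [ 649.7 -270.4   10. ]
 [ 435.2 -272.2   10. ]]
screws D [[ 435.7 -275.8   10. ]
 [ 436.3 -328.2   10. ]
 [ 651.2 -324.2   10. ]
 [ 649.9 -273.7   10. ]]
bolt [[606.2 156.2  92. ]] [[603.7 150.6  92. ]]
disc [[606.6 155.4  86. ]] [[604.8 154.2  86. ]]
case S [[673.6 223.9 110. ]
 [656.5 510.5 110. ]
 [423.  490.4 110. ]]
case D [[449.7 204.5 110. ]
 [420.7 485.  110. ]
 [656.3 502.5 110. ]
 [680.6 222.3 110. ]]
tab [[465.1 173.4  83. ]
 [509.5 174.6  83. ]]
others [[475.4 107.1  46. ]] [[461.1  95.   46. ]] [[696.9 162.9  42. ]] [[715.6  63.7  44. ]] [[680.8 143.6  43. ]
 [717.3  61.3  43. ]]
S 240 [ 536.8 -302.7   64. ]
D 256 [ 535.9 -303.5   64.4]
```

Request:
send_rows:
  plan:
    - {"linear":[0,0,0.006],"rotation":[0,0,-10.1]}
    - {"linear":[0,0,0.006],"rotation":[0,0,-10.1]}
    - {"linear":[0,0,0.006],"rotation":[0,0,-10.1]}
    - {"linear":[0,0,0.006],"rotation":[0,0,-10.1]}
    - {"linear":[0,0,0.006],"rotation":[0,0,-10.1]}
  hand: 0.085

```text
t: 0.78
eef_pos: [599.7, -0.0, 200.8]
orientation: [0.335, 0.942, -0.0, -0.0]
wrist_force: [0.2, -0.7, 0.0]
opening: 0.998
```

Request:
send_rows:
  plan:
    - {"linear":[0,0,0],"rotation":[0,0,-10.1]}
    - {"linear":[0,0,0],"rotation":[0,0,-10.1]}
    - {"linear":[0,0,0],"rotation":[0,0,-10.1]}
    - {"linear":[0,0,0],"rotation":[0,0,-10.1]}
    - {"linear":[0,-0.05,0],"rotation":[0,0,0]}

```text
t: 1.4
eef_pos: [600.9, -48.0, 201.0]
orientation: [-0.011, 1.0, 0.0, -0.0]
wrist_force: [0.5, -0.5, 0.3]
opening: 0.996
```

Request:
send_rows:
  plan:
    - {"linear":[0.0116,-0.05,0],"rotation":[0,0,0]}
    - {"linear":[0.0116,-0.05,0],"rotation":[0,0,0]}
    - {"linear":[0.0116,-0.05,0],"rotation":[0,0,0]}
    - {"linear":[0.0116,-0.05,0],"rotation":[0,0,0]}
    - {"linear":[0.0116,-0.05,0],"rotation":[0,0,0]}

```text
t: 2.02
eef_pos: [546.0, -302.4, 201.0]
orientation: [-0.008, 1.0, 0.0, -0.0]
wrist_force: [0.3, 0.1, -0.3]
opening: 0.998
```

Request:
send_rows:
  plan:
    - {"linear":[0,0,0],"rotation":[0,0,0]}

```text
t: 2.15
eef_pos: [545.5, -304.1, 200.8]
orientation: [-0.005, 1.0, -0.0, -0.0]
wrist_force: [0.2, 0.7, 1.1]
opening: 0.995
```

```bash
cat >> h.py <<'E'
np.set_printoptions(precision=2,suppress=True)
def st():
    s=robot.state(); M=R.from_quat(s['orientation']).as_matrix()
    print('t',round(s['t'],3),'p',s['eef_pos'],'xaxis',M[:,0],'z',M[:,2],'F',s['wrist_force'],'op',round(s['opening'],3),'q',s['joint_positions']); return s,M
E
python3 -c "
from h import *
st(); save('wrist','w1')"
```

```text
t 2.15 p [ 545.5  -304.1   200.77] xaxis [-1.   -0.01  0.  ] z [-0. -0. -1.] F [0.24 0.66 1.06] op 0.995 q [-0.51  0.37 -0.03  1.16 -0.   -0.52]
```

View pics/w1.png

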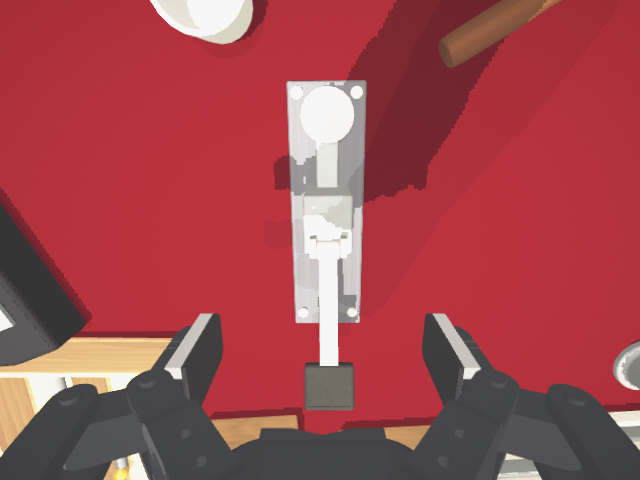

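The wrist view shows the jack upright along the picture's axis: saddle (327,115), pump block (328,209), pad (329,386).

Run:
```python
from h import *
c=load('w1')
print('saddle',onplane(c,[[327,114.5]],60)); print('base',onplane(c,[[288,81],[366,81],[359,321.5],[296,322]],8))
print('screws',onplane(c,[[297,93],[357,92],[352,313],[303,313]],10)); print('block',onplane(c,[[303.5,195],[352.5,195]],64)); print('padtop',onplane(c,[[329,386.]],114))
p=c['p'].astype(int); P=cloud(c)
m=(abs(P[...,2]-60)<3)&(np.hypot(P[...,0]-456,P[...,1]+301)<35); print(m.sum(),P[m].mean(0))
```

```text
saddle [[ 453.67 -302.06   60.  ]]
base [[ 425.36 -335.59    8.  ]
 [ 424.67 -268.16    8.  ]
 [ 661.19 -263.78    8.  ]
 [ 662.58 -331.8     8.  ]]
screws [[ 434.95 -327.8    10.  ]
 [ 433.62 -275.74   10.  ]
 [ 649.83 -271.91   10.  ]
 [ 650.42 -324.06   10.  ]]
block [[ 514.   -319.92   64.  ]
 [ 513.58 -280.89   64.  ]]
padtop [[ 656.37 -298.09  114.  ]]
2357 [ 453.58 -301.75   59.75]
```

Request:
send_rows:
  plan:
    - {"linear":[0.0065,0.0038,0.03],"rotation":[0,0,-0.5]}
    - {"linear":[0,0,0.04],"rotation":[0,0,0]}
    - {"linear":[0,0,0.03],"rotation":[0,0,0]}
    - {"linear":[0,0,0],"rotation":[0,0,0]}

```text
t: 2.7
eef_pos: [538.4, -294.6, 98.8]
orientation: [-0.013, 1.0, 0.002, -0.002]
wrist_force: [0.4, -0.6, -0.2]
opening: 0.993
```

```bash
python3 -c "
from h import *
st()"
```

```text
t 2.7 p [ 538.38 -294.62   98.78] xaxis [-1.   -0.03  0.  ] z [-0.  0. -1.] F [ 0.45 -0.56 -0.21] op 0.993 q [-0.5   0.42 -0.2   0.95  0.   -0.53]
```

Request:
send_rows:
  plan:
    - {"linear":[0,-0.0045,0.02],"rotation":[0,0,0.4]}
    - {"linear":[0,0,0.02],"rotation":[0,0,0]}
    - {"linear":[0,0,0],"rotation":[0,0,0]}

```text
t: 3.08
eef_pos: [540.1, -300.8, 61.4]
orientation: [-0.009, 1.0, 0.0, -0.0]
wrist_force: [-0.1, 0.1, 1.3]
opening: 0.995
```

```bash
python3 -c "
from h import *
st(); save('wrist','w2')"
```

```text
t 3.075 p [ 540.15 -300.76   61.45] xaxis [-1.   -0.02  0.  ] z [-0.  0. -1.] F [-0.14  0.1   1.3 ] op 0.995 q [-0.51  0.46 -0.24  0.87  0.   -0.53]
```

View pics/w2.png

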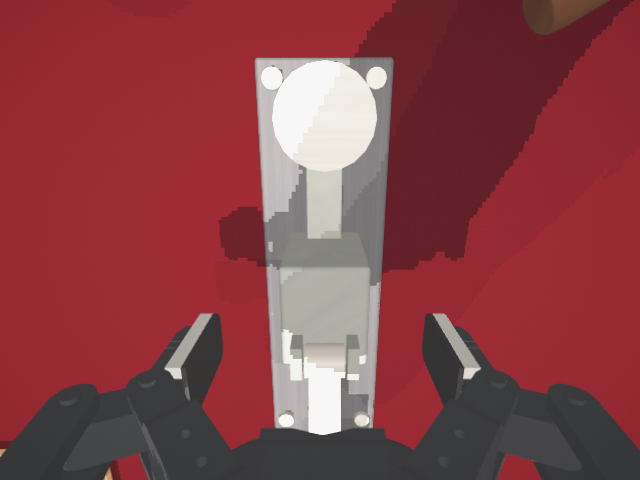

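The block sits midway between the fingers, with its top centre near (325,300). I'll descend to about z 24 and close.

Request:
send_rows:
  plan:
    - {"linear":[0.001,0,0.02],"rotation":[0,0,0]}
    - {"linear":[0,0,0.017],"rotation":[0,0,0]}
    - {"linear":[0,0,0],"rotation":[0,0,0]}

```text
t: 3.5
eef_pos: [538.6, -301.1, 23.6]
orientation: [-0.009, 1.0, 0.0, -0.001]
wrist_force: [0.1, -0.3, 0.0]
opening: 0.992
```

Request:
send_rows:
  plan:
    - {"linear":[0,0,0],"rotation":[0,0,0]}
    - {"linear":[0,0,0],"rotation":[0,0,0]}
    - {"linear":[0,0,0],"rotation":[0,0,0]}
    - {"linear":[0,0,0],"rotation":[0,0,0]}
    - {"linear":[0,0,0],"rotation":[0,0,0]}
  hand: 0.02

```text
t: 4.12
eef_pos: [539.9, -301.2, 25.2]
orientation: [-0.009, 1.0, 0.0, 0.001]
wrist_force: [-0.0, 4.0, 5.8]
opening: 0.464
```

```bash
python3 -c "
from h import *
st(); save('wrist','w3')"
```

```text
t 4.125 p [ 539.94 -301.22   25.21] xaxis [-1.   -0.02 -0.  ] z [ 0.  0. -1.] F [-0.02  3.97  5.79] op 0.464 q [-0.51  0.5  -0.27  0.8   0.   -0.53]
```

View pics/w3.png

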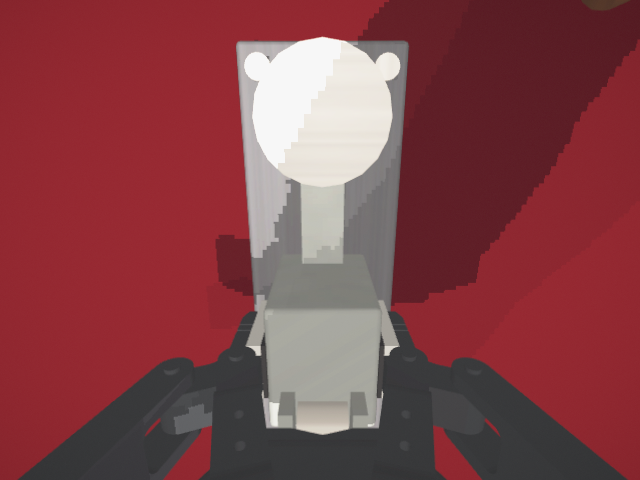

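Run:
```python
from h import *
c=load('wrist0'); 
cv2.imwrite('pics/w0c.png',cv2.resize(c['p'][0:140,260:500,::-1],None,fx=3,fy=3,interpolation=cv2.INTER_CUBIC))
print(onplane(c,[[331,13]],92))
```

```text
[[604.23 154.73  92.  ]]
```

View pics/w0c.png

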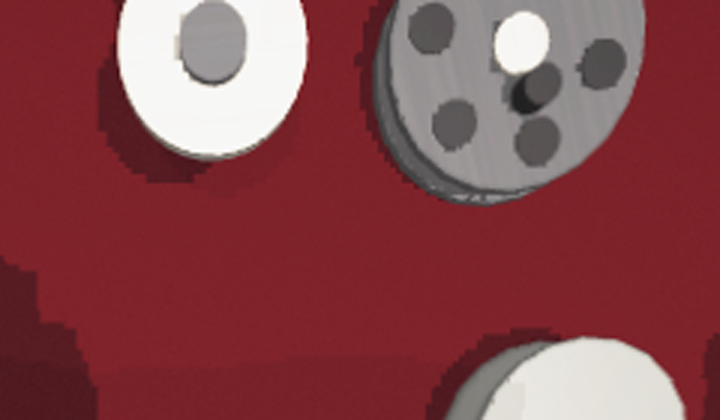

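Request:
send_rows:
  plan:
    - {"linear":[0,0,-0.02],"rotation":[0,0,0]}
    - {"linear":[0,0,-0.03],"rotation":[0,0,0]}
    - {"linear":[0,0,-0.04],"rotation":[0,0,0]}
    - {"linear":[0,0,-0.04],"rotation":[0,0,0]}
    - {"linear":[0,0,-0.02],"rotation":[0,0,0]}

```text
t: 4.8
eef_pos: [539.1, -301.9, 175.2]
orientation: [-0.009, 1.0, -0.0, -0.0]
wrist_force: [0.7, 0.0, -9.0]
opening: 0.461
```

Request:
send_rows:
  plan:
    - {"linear":[0,0,0],"rotation":[0,0,9.6]}
    - {"linear":[0,0,0],"rotation":[0,0,9.6]}
    - {"linear":[0,0,0],"rotation":[0,0,9.6]}
    - {"linear":[0,0,0],"rotation":[0,0,9.6]}
    - {"linear":[0,0,0],"rotation":[0,0,9.6]}

```text
t: 5.42
eef_pos: [537.7, -301.2, 172.2]
orientation: [0.401, 0.916, -0.0, -0.002]
wrist_force: [0.7, -0.3, -8.9]
opening: 0.46
```

Request:
send_rows:
  plan:
    - {"linear":[0,0,0],"rotation":[0,0,9.6]}
    - {"linear":[0,0,0],"rotation":[0,0,9.6]}
    - {"linear":[0,0,0],"rotation":[0,0,9.6]}
    - {"linear":[0,0,0],"rotation":[0,0,9.6]}
    - {"linear":[0,0,0],"rotation":[0,0,0]}

```text
t: 6.05
eef_pos: [538.0, -301.2, 172.5]
orientation: [0.678, 0.736, -0.001, -0.002]
wrist_force: [0.6, -0.2, -9.2]
opening: 0.46
```

Request:
send_rows:
  plan:
    - {"linear":[0.03,0.01,0],"rotation":[0,0,0]}
    - {"linear":[0.05,0.017,0],"rotation":[0,0,0]}
    - {"linear":[0.05,0.017,0],"rotation":[0,0,0]}
    - {"linear":[0.05,0.017,0],"rotation":[0,0,0]}
    - {"linear":[0.05,0.017,0],"rotation":[0,0,0]}

```text
t: 6.68
eef_pos: [598.1, -64.7, 173.4]
orientation: [0.677, 0.736, -0.001, -0.0]
wrist_force: [0.7, -0.4, -9.1]
opening: 0.462
```

Request:
send_rows:
  plan:
    - {"linear":[0.045,0.015,0],"rotation":[0,0,0]}
    - {"linear":[0.03,0.01,0],"rotation":[0,0,0]}
    - {"linear":[0,0,0],"rotation":[0,0,0]}
    - {"linear":[0,0,0],"rotation":[0,0,0]}
    - {"linear":[0,0,0],"rotation":[0,0,0]}

```text
t: 7.3
eef_pos: [617.0, 9.5, 174.0]
orientation: [0.678, 0.735, -0.0, -0.0]
wrist_force: [0.3, -0.6, -8.7]
opening: 0.458
```

```bash
python3 -c "
from h import *
st(); save('wrist','w4')"
```

```text
t 7.3 p [617.     9.53 173.95] xaxis [-0.08  1.   -0.  ] z [-0. -0. -1.] F [ 0.27 -0.57 -8.71] op 0.458 q [ 0.02  0.37 -0.1   1.1  -0.    1.51]
```

View pics/w4.png

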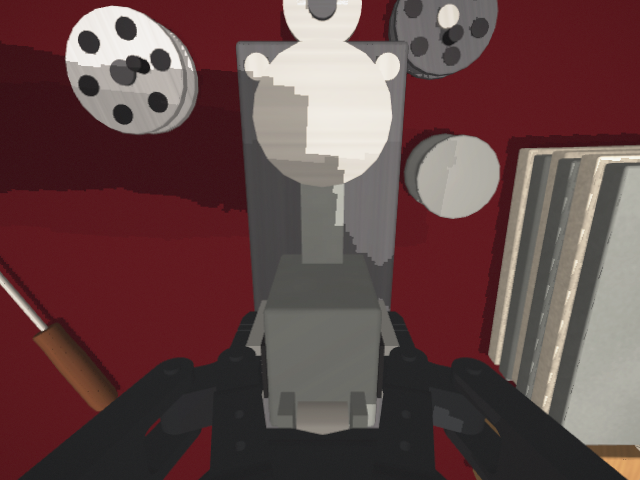

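The bolt head shows at (322,8) and the held saddle at (322,112), both in this one frame.

Run:
```python
from h import *
c=load('w4')
cv2.imwrite('pics/w4c.png',cv2.resize(c['p'][0:80,240:520,::-1],None,fx=3,fy=3,interpolation=cv2.INTER_CUBIC))
s=onplane(c,[[322.5,112]],208.8)[0]; T=np.array([617,9.5]); xa=np.array([-.084,.9965]); xa/=np.linalg.norm(xa); ya=np.array([xa[1],-xa[0]])
print('saddle',s,'rel tcp tool', (s[:2]-T)@xa,(s[:2]-T)@ya)
b=onplane(c,[[322,8]],92)[0]; print('bolt',b,'delta saddle->bolt tool',(b-s)[:2]@xa,(b-s)[:2]@ya)
print('base front',onplane(c,[[237,42],[407,42]],156.8))
print('reelb',onplane(c,[[448,16]],48),'spool',onplane(c,[[462,176]],44),'reela',onplane(c,[[122,71]],48))
```

```text
saddle [609.14  94.73 208.8 ] rel tcp tool 85.5933476739925 -0.6706562099850866
bolt [604.32 151.35  92.  ] delta saddle->bolt tool 56.81811396285672 -0.054497084635588326
base front [[573.02 119.67 156.8 ]
 [640.41 125.04 156.8 ]]
reelb [[685.82 165.06  48.  ]] spool [[718.24  63.43  44.  ]] reela [[469.95 115.15  48.  ]]
```

View pics/w4c.png

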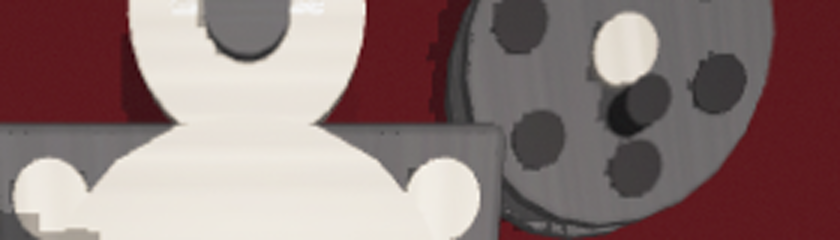

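Request:
send_rows:
  plan:
    - {"linear":[0,0,0.02],"rotation":[0,0,0]}
    - {"linear":[0,0,0.035],"rotation":[0,0,0]}
    - {"linear":[0,0,0.035],"rotation":[0,0,0]}
    - {"linear":[0,0,0.03],"rotation":[0,0,0]}
    - {"linear":[0,0,0],"rotation":[0,0,0]}

```text
t: 7.98
eef_pos: [614.6, 9.7, 51.7]
orientation: [0.678, 0.735, -0.002, -0.002]
wrist_force: [-1.2, -0.2, -9.2]
opening: 0.457
```

Request:
send_rows:
  plan:
    - {"linear":[0,0,0.015],"rotation":[0,0,0]}
    - {"linear":[0,0,0.009],"rotation":[0,0,0]}
    - {"linear":[0,0,0],"rotation":[0,0,0]}
    - {"linear":[0,0,0],"rotation":[0,0,0]}

```text
t: 8.48
eef_pos: [617.9, 10.6, 30.8]
orientation: [0.678, 0.735, 0.0, 0.0]
wrist_force: [0.2, 0.1, -9.2]
opening: 0.461
```

```bash
python3 -c "
from h import *
st(); save('side','d5'); save('wrist','w5')
c=load('d5'); cv2.imwrite('pics/d5c.png',cv2.resize(c['p'][150:310,210:410,::-1],None,fx=3.5,fy=3.5,interpolation=cv2.INTER_CUBIC))
"
```

```text
t 8.475 p [617.93  10.61  30.84] xaxis [-0.08  1.   -0.  ] z [ 0.  0. -1.] F [ 0.23  0.06 -9.16] op 0.461 q [ 0.02  0.49 -0.27  0.81 -0.    1.51]
```

View pics/d5c.png

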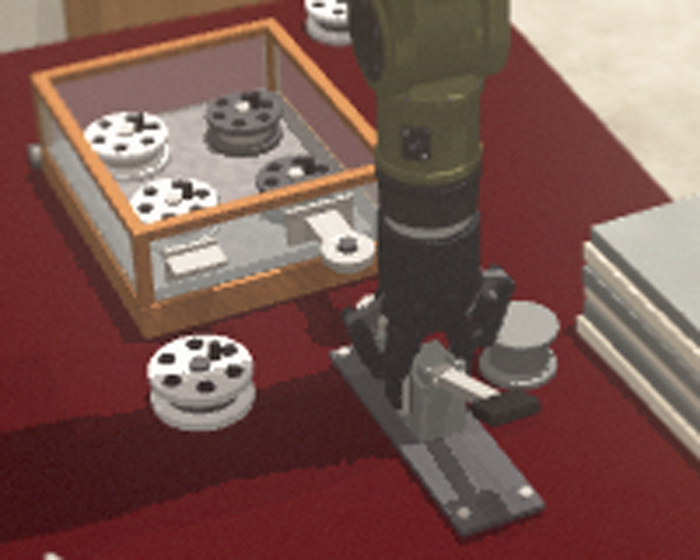

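View pics/w5.png

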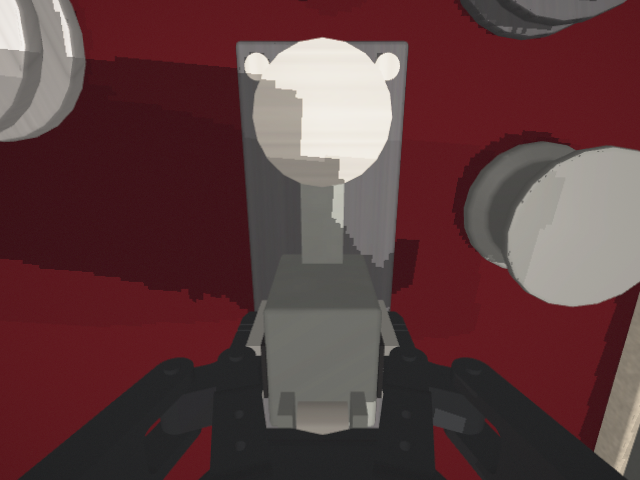

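Request:
send_rows:
  plan:
    - {"linear":[0,0,0.0025],"rotation":[0,0,0]}
    - {"linear":[0.01,0,0],"rotation":[0,0,0]}
    - {"linear":[0.015,0,0],"rotation":[0,0,0]}
    - {"linear":[0.01,0,0],"rotation":[0,0,0]}
    - {"linear":[0,0,0],"rotation":[0,0,0]}

```text
t: 9.2
eef_pos: [614.6, 46.8, 27.9]
orientation: [0.677, 0.736, 0.0, -0.0]
wrist_force: [0.4, 0.2, -10.0]
opening: 0.463
```

Request:
send_rows:
  plan:
    - {"linear":[0.01,0,0],"rotation":[0,0,0]}
    - {"linear":[0.007,0,0],"rotation":[0,0,0]}
    - {"linear":[0,0,0],"rotation":[0,0,0]}
    - {"linear":[0,0,0],"rotation":[0,0,0]}

```text
t: 9.7
eef_pos: [613.3, 62.3, 27.8]
orientation: [0.678, 0.735, -0.0, 0.0]
wrist_force: [0.7, -0.3, -8.2]
opening: 0.459
```

```bash
python3 -c "
from h import *
for i in range(3): st(); save('wrist','w6')
"
```

```text
t 9.7 p [613.3   62.26  27.79] xaxis [-0.08  1.   -0.  ] z [-0. -0. -1.] F [ 0.67 -0.29 -8.21] op 0.459 q [ 0.1   0.49 -0.28  0.8  -0.    1.59]
t 9.75 p [613.31  62.16  27.8 ] xaxis [-0.08  1.   -0.  ] z [ 0. -0. -1.] F [ 0.41 -0.66 -9.33] op 0.462 q [ 0.1   0.49 -0.28  0.8  -0.    1.59]
t 9.8 p [613.36  62.12  27.8 ] xaxis [-0.08  1.   -0.  ] z [ 0. -0. -1.] F [ 1.17  0.26 -9.51] op 0.463 q [ 0.1   0.49 -0.28  0.8  -0.    1.59]
```

View pics/w6.png

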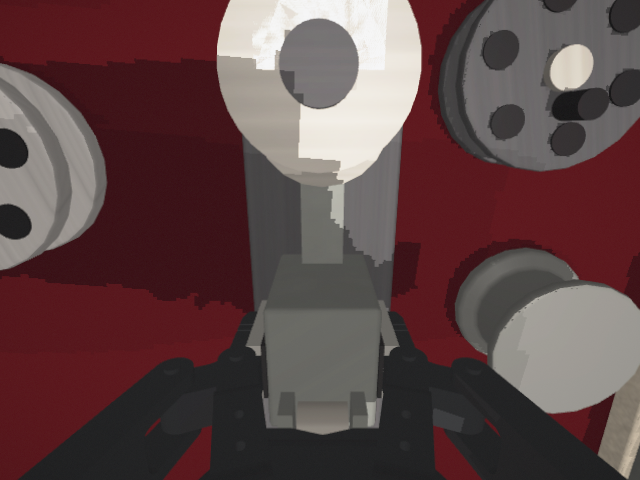

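The bolt head now shows whole at (319,63). The saddle stays at (322,112) in this frame because it is held. So the remaining offset is:

Run:
```python
from h import *
c=load('w6'); p=c['p'].astype(int)
g=p.max(2); hsv=cv2.cvtColor(c['p'],cv2.COLOR_RGB2HSV)
m=((hsv[...,1]<60)&(hsv[...,2]>60)&(hsv[...,2]<135)).astype(np.uint8); m[:, :255]=0;m[:,385:]=0;m[125:]=0
m=cv2.morphologyEx(m,cv2.MORPH_OPEN,np.ones((5,5),np.uint8))
cs,_=cv2.findContours(m,cv2.RETR_EXTERNAL,cv2.CHAIN_APPROX_NONE); k=max(cs,key=cv2.contourArea); e=cv2.fitEllipse(k); print(e)
xa=np.array([-.084,.9965]); xa/=np.linalg.norm(xa); ya=np.array([xa[1],-xa[0]])
for z,uv in((92,[319,63]),(92,e[0])):
    b=onplane(c,[uv],z)[0]; s=onplane(c,[[322.5,112]],62.6)[0]
    print(b,s,(b-s)[:2]@xa,(b-s)[:2]@ya)
# saddle estimate using w4 ellipse
c4=load('w4'); P=cloud(c4); m=(abs(P[...,2]-208.8)<5)&(np.hypot(P[...,0]-609,P[...,1]-95)<24); v,u=np.where(m); print(P[m].mean(0),u.min(),u.max(),v.min(),v.max(),m.sum())
m=(abs(P[...,2]-208.8)<5); v,u=np.where(m); print(u.min(),u.max(),v.min(),v.max())
```

```text
((318.13787841796875, 63.16310119628906), (77.68567657470703, 88.92469024658203), 0.2714596688747406)
[604.09 155.25  92.  ] [605.45 147.32  62.6 ] 8.019991569712934 -0.6858271269029252
[603.93 155.21  92.  ] [605.45 147.32  62.6 ] 7.991838325436221 -0.8571813714654254
[609.01  94.4  208.44] 252 391 38 186 16182
229 415 38 426
```

Request:
send_rows:
  plan:
    - {"linear":[0.004,-0.0007,0],"rotation":[0,0,0]}
    - {"linear":[0.0035,0,0],"rotation":[0,0,0]}
    - {"linear":[0,0,0],"rotation":[0,0,0]}
    - {"linear":[0,0,0],"rotation":[0,0,0]}
    - {"linear":[0,0,0.0015],"rotation":[0,0,0]}

```text
t: 10.48
eef_pos: [612.1, 69.8, 26.4]
orientation: [0.678, 0.735, 0.0, 0.0]
wrist_force: [-0.5, -0.4, -9.1]
opening: 0.457
```

Request:
send_rows:
  plan:
    - {"linear":[0,0,0.001],"rotation":[0,0,0]}
    - {"linear":[0,0,0],"rotation":[0,0,0]}
    - {"linear":[0,0,0],"rotation":[0,0,0]}

```text
t: 10.85
eef_pos: [612.0, 69.7, 25.3]
orientation: [0.678, 0.735, -0.0, 0.0]
wrist_force: [-0.2, -0.6, -7.5]
opening: 0.458
```

```bash
python3 -c "
from h import *
for i in range(1): st(); save('wrist','w7'); save('scene','s7')
c=load('s7'); cv2.imwrite('pics/s7c.png',cv2.resize(c['p'][180:320,260:430,::-1],None,fx=4,fy=4,interpolation=cv2.INTER_CUBIC))
"
```

```text
t 10.85 p [611.99  69.74  25.32] xaxis [-0.08  1.   -0.  ] z [-0. -0. -1.] F [-0.22 -0.6  -7.49] op 0.458 q [ 0.11  0.49 -0.28  0.8  -0.    1.6 ]
```

View pics/w7.png

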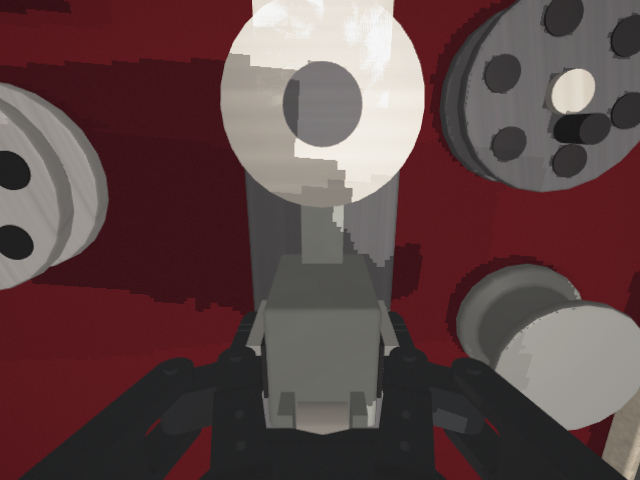

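View pics/s7c.png

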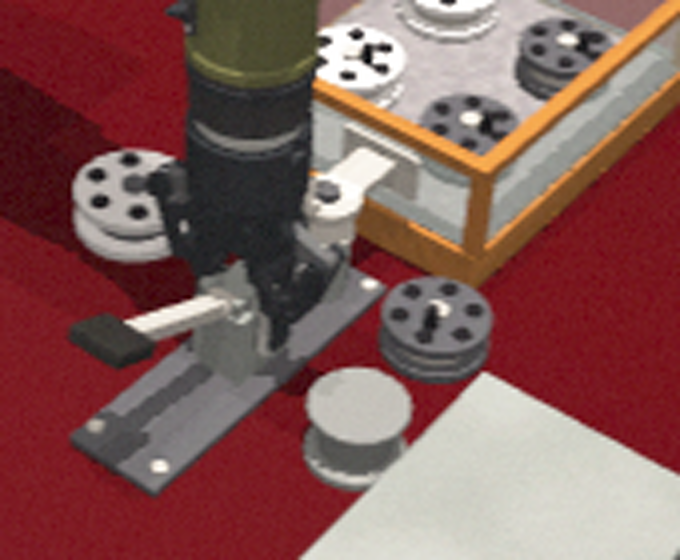

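The bolt is at (323,104), close to the saddle's position in the frame. In the scene crop the jack runs in under the bracket, clear of the reel and the spool. Next: check the offset and seat the jack.

Run:
```python
from h import *
c=load('w7')
xa=np.array([-.084,.9965]); xa/=np.linalg.norm(xa); ya=np.array([xa[1],-xa[0]])
b=onplane(c,[[322.7,104]],92)[0]; s=onplane(c,[[322.5,112]],60.3)[0]; print(b,s,(b-s)[:2]@xa,(b-s)[:2]@ya)
```

```text
[604.09 155.31  92.  ] [604.11 154.95  60.3 ] 0.35526496604276847 0.015111571660817228
```

Request:
send_rows:
  plan:
    - {"linear":[0,0,0.001],"rotation":[0,0,0]}
    - {"linear":[0,0,0],"rotation":[0,0,0]}
    - {"linear":[0,0,0],"rotation":[0,0,0]}

```text
t: 11.32
eef_pos: [612.0, 69.8, 25.2]
orientation: [0.678, 0.735, 0.0, 0.0]
wrist_force: [-6.9, -1.7, 3.4]
opening: 0.466
```

Request:
send_rows:
  plan:
    - {"linear":[0,0,-0.0004],"rotation":[0,0,0]}
    - {"linear":[0,0,0],"rotation":[0,0,0]}
    - {"linear":[0,0,0],"rotation":[0,0,0]}
    - {"linear":[0,0,0],"rotation":[0,0,0]}
  hand: 0.06

```text
t: 11.82
eef_pos: [612.3, 69.9, 24.8]
orientation: [0.678, 0.735, 0.0, 0.0]
wrist_force: [-0.8, -0.0, -0.0]
opening: 0.703
```

```bash
python3 -c "
from h import *
st(); save('wrist','w8')"
```

```text
t 11.825 p [612.27  69.86  24.78] xaxis [-0.08  1.    0.  ] z [ 0.  0. -1.] F [-0.76 -0.05 -0.02] op 0.703 q [ 0.11  0.5  -0.28  0.8   0.    1.6 ]
```

View pics/w8.png

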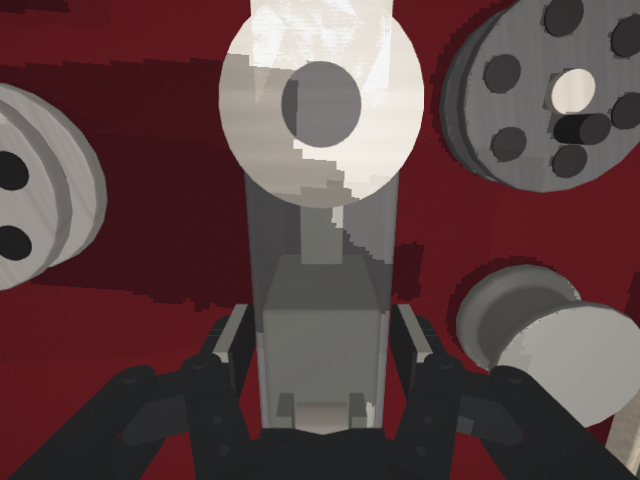

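The jack is free of the fingers and hasn't moved. I'll rise and back off over the handle pad.

Request:
send_rows:
  plan:
    - {"linear":[0,0,-0.015],"rotation":[0,0,0]}
    - {"linear":[0,0,-0.03],"rotation":[0,0,0]}
    - {"linear":[0,0,-0.045],"rotation":[0,0,0]}
    - {"linear":[0,0,-0.045],"rotation":[0,0,0]}
    - {"linear":[0,0,-0.02],"rotation":[0,0,0]}

```text
t: 12.5
eef_pos: [613.7, 70.0, 184.2]
orientation: [0.678, 0.735, 0.002, 0.002]
wrist_force: [1.3, 0.6, -0.8]
opening: 0.706
```

Request:
send_rows:
  plan:
    - {"linear":[-0.025,0,0],"rotation":[0,0,0]}
    - {"linear":[-0.045,0,0],"rotation":[0,0,0]}
    - {"linear":[-0.035,0,0],"rotation":[0,0,0]}
    - {"linear":[-0.014,0,0],"rotation":[0,0,0]}
    - {"linear":[0,0,0],"rotation":[0,0,0]}
  hand: 0.0

```text
t: 13.12
eef_pos: [621.7, -49.2, 180.3]
orientation: [0.679, 0.734, 0.0, 0.0]
wrist_force: [-0.5, 0.3, -0.6]
opening: 0.004
```

Request:
send_rows:
  plan:
    - {"linear":[0,0,0],"rotation":[0,0,0]}
    - {"linear":[0,0,0],"rotation":[0,0,0]}

```text
t: 13.38
eef_pos: [621.5, -47.6, 179.8]
orientation: [0.678, 0.735, 0.0, -0.0]
wrist_force: [-0.0, -0.4, -0.3]
opening: 0.003
```

```bash
python3 -c "
from h import *
st(); save('wrist','w9')"
```

```text
t 13.375 p [621.47 -47.6  179.75] xaxis [-0.08  1.    0.  ] z [-0.  0. -1.] F [-0.04 -0.42 -0.29] op 0.003 q [-0.08  0.38 -0.07  1.12  0.    1.41]
```

View pics/w9.png

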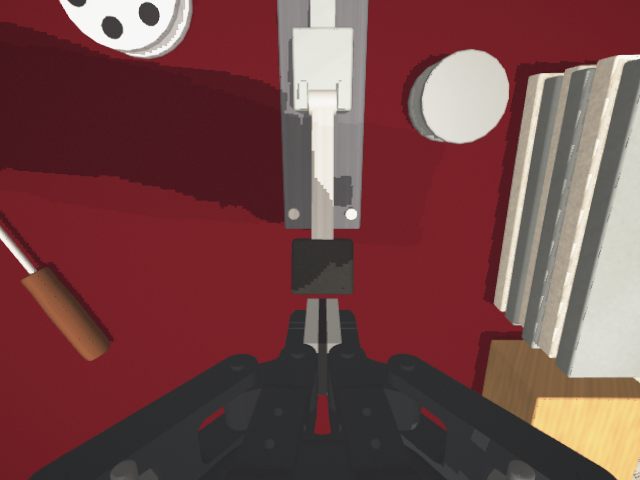

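```bash
python3 -c "
from h import *
c=load('w9'); print(onplane(c,[[322,267]],114), onplane(c,[[322.7,68]],64))"
```

```text
[[620.47 -50.65 114.  ]] [[611.07  69.91  64.  ]]
```

Request:
send_rows:
  plan:
    - {"linear":[-0.002,0,0.025],"rotation":[0,0,0]}
    - {"linear":[0,0,0.025],"rotation":[0,0,0]}
    - {"linear":[0,0,0.015],"rotation":[0,0,0]}
    - {"linear":[0,0,0],"rotation":[0,0,0]}

```text
t: 13.92
eef_pos: [621.1, -49.9, 113.9]
orientation: [0.678, 0.735, -0.0, -0.001]
wrist_force: [-1.1, 1.0, 2.1]
opening: -0.001
```

Request:
send_rows:
  plan:
    - {"linear":[-0.002,0,0.012],"rotation":[0,0,0]}
    - {"linear":[-0.002,0,0.012],"rotation":[0,0,0]}
    - {"linear":[-0.002,0,0.012],"rotation":[0,0,0]}
    - {"linear":[-0.002,0,0.008],"rotation":[0,0,0]}
    - {"linear":[0,0,0],"rotation":[0,0,0]}

```text
t: 14.55
eef_pos: [623.7, -58.7, 71.1]
orientation: [0.678, 0.735, 0.001, 0.001]
wrist_force: [-0.2, -0.0, 8.4]
opening: -0.002
```

Request:
send_rows:
  plan:
    - {"linear":[0,0,0.004],"rotation":[0,0,0]}
    - {"linear":[0,0,0],"rotation":[0,0,0]}

```text
t: 14.8
eef_pos: [623.7, -58.8, 67.5]
orientation: [0.678, 0.735, 0.001, 0.001]
wrist_force: [-0.1, 0.2, 8.4]
opening: -0.003
```

Request:
send_rows:
  plan:
    - {"linear":[-0.001,0,0.004],"rotation":[0,0,0]}
    - {"linear":[0,0,0],"rotation":[0,0,0]}

```text
t: 15.05
eef_pos: [623.7, -58.9, 63.5]
orientation: [0.678, 0.735, 0.002, 0.0]
wrist_force: [-0.6, 2.8, 8.8]
opening: 0.001
```

Request:
send_rows:
  plan:
    - {"linear":[0,0,0.002],"rotation":[0,0,0]}
    - {"linear":[0,0,0],"rotation":[0,0,0]}

```text
t: 15.3
eef_pos: [623.7, -58.8, 61.7]
orientation: [0.678, 0.735, 0.002, 0.0]
wrist_force: [-0.1, 3.7, 8.9]
opening: -0.003
```

Request:
send_rows:
  plan:
    - {"linear":[0,0,0.0015],"rotation":[0,0,0]}
    - {"linear":[0,0,0],"rotation":[0,0,0]}

```text
t: 15.55
eef_pos: [623.8, -58.8, 61.3]
orientation: [0.678, 0.735, 0.002, 0.0]
wrist_force: [-3.6, 2.6, 15.3]
opening: -0.002
```

Request:
send_rows:
  plan:
    - {"linear":[0,0,0.001],"rotation":[0,0,0]}
    - {"linear":[0,0,0],"rotation":[0,0,0]}

```text
t: 15.8
eef_pos: [623.9, -58.8, 61.0]
orientation: [0.678, 0.735, 0.002, 0.001]
wrist_force: [-5.2, 3.6, 21.8]
opening: 0.0
```

At the stop: the force jumps to 22 N at z 61. I'll check the lift.

```bash
python3 -c "
from h import *
save('scene','s10'); save('side','d10')
a=load('s7')['p'][150:300,270:450,::-1];c=load('s10'); cv2.imwrite('pics/s10c.png',cv2.resize(c['p'][150:300,270:450,::-1],None,fx=4,fy=4,interpolation=cv2.INTER_CUBIC))
c=load('d10'); cv2.imwrite('pics/d10c.png',cv2.resize(c['p'][140:310,200:400,::-1],None,fx=3.5,fy=3.5,interpolation=cv2.INTER_CUBIC))
"
```

```text
(no output)
```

View pics/s10c.png

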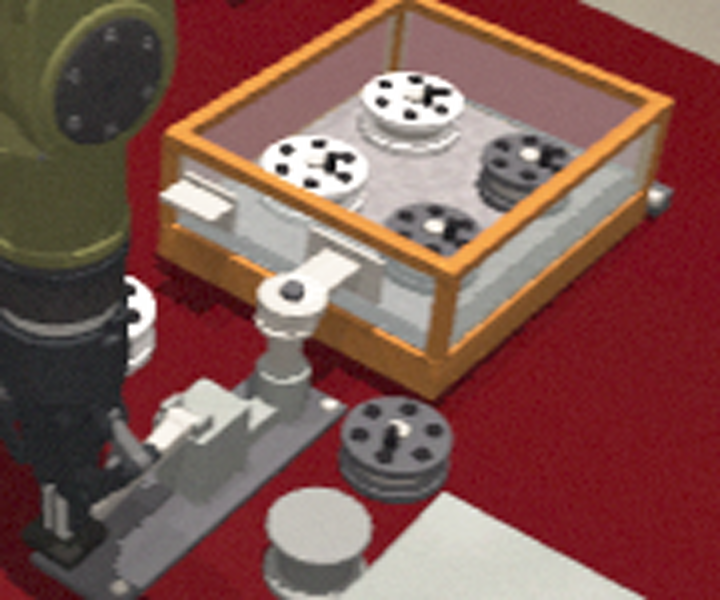

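View pics/d10c.png

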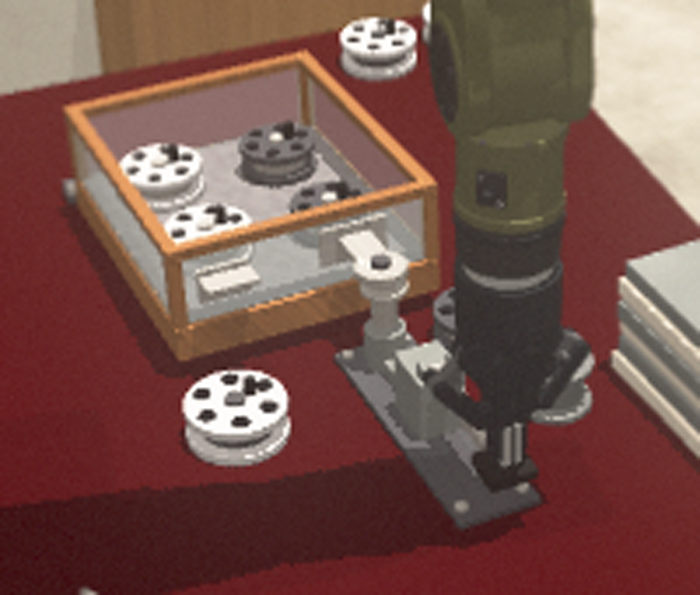

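The case edge is raised, with the saddle squarely under the bolt: scene crop (292,300), side crop (380,275). Now I'll let the handle come fully up and wait.

Request:
send_rows:
  plan:
    - {"linear":[0.001,0,-0.01],"rotation":[0,0,0]}
    - {"linear":[0.002,0,-0.012],"rotation":[0,0,0]}
    - {"linear":[0.002,0,-0.012],"rotation":[0,0,0]}
    - {"linear":[0.002,0,-0.012],"rotation":[0,0,0]}
    - {"linear":[0.002,0,-0.012],"rotation":[0,0,0]}

```text
t: 16.52
eef_pos: [621.6, -50.3, 116.4]
orientation: [0.678, 0.735, 0.0, -0.0]
wrist_force: [1.3, 1.1, 1.1]
opening: -0.001
```

Request:
send_rows:
  plan:
    - {"linear":[0,0,-0.012],"rotation":[0,0,0]}
    - {"linear":[0,0,-0.01],"rotation":[0,0,0]}
    - {"linear":[0,0,0],"rotation":[0,0,0]}
    - {"linear":[0,0,0],"rotation":[0,0,0]}
    - {"linear":[0,0,0],"rotation":[0,0,0]}

```text
t: 17.15
eef_pos: [621.3, -50.8, 137.6]
orientation: [0.678, 0.735, -0.0, -0.0]
wrist_force: [0.1, -0.0, 0.2]
opening: 0.001
```

Request:
send_rows:
  plan:
    - {"linear":[0,0,0],"rotation":[0,0,0]}
    - {"linear":[0,0,0],"rotation":[0,0,0]}
    - {"linear":[0,0,0],"rotation":[0,0,0]}
    - {"linear":[0,0,0],"rotation":[0,0,0]}
    - {"linear":[0,0,0],"rotation":[0,0,0]}

```text
t: 17.77
eef_pos: [621.8, -50.8, 138.2]
orientation: [0.678, 0.735, 0.0, 0.0]
wrist_force: [-0.6, 0.0, 0.3]
opening: -0.001
```

```bash
python3 -c "
from h import *
st();save('scene','s11')
c=load('s11'); cv2.imwrite('pics/s11c.png',cv2.resize(c['p'][150:300,270:450,::-1],None,fx=4,fy=4,interpolation=cv2.INTER_CUBIC))
"
```

```text
t 17.775 p [621.76 -50.78 138.24] xaxis [-0.08  1.   -0.  ] z [ 0. -0. -1.] F [-0.57  0.04  0.26] op -0.001 q [-0.08  0.41 -0.13  1.03 -0.    1.41]
```

View pics/s11c.png

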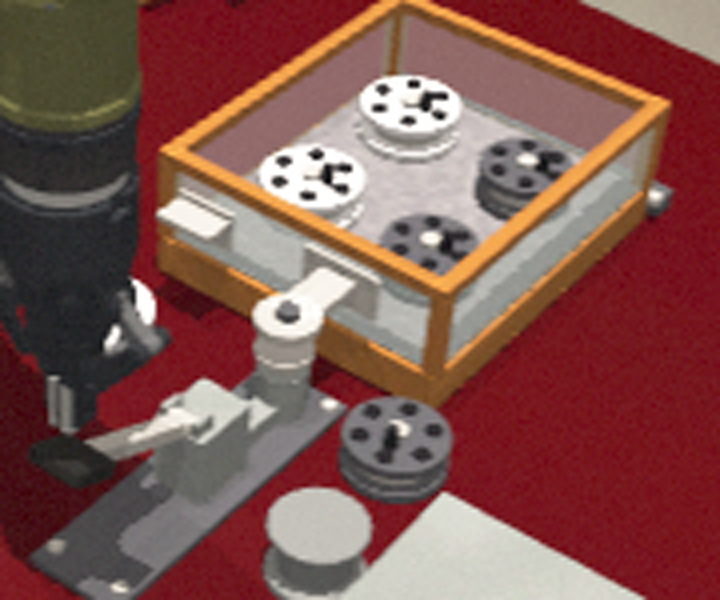

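```bash
python3 -c "
from h import *
c=load('s11'); P=cloud(c); print(P[264:267,286:291,2]); print(onplane(c,[[288,264.5]],114), 'case corner z', P[222,378:383,2], cloud(load('s0') if 0 else load('scene0'))[222,378:383,2])
print(P[228,342],cloud(load('scene0'))[228,342],cloud(load('s10'))[223,343])
"
```

```text
[[119.42 116.96 117.08 117.68 117.13]
 [120.05 119.   117.71 117.68 114.94]
 [124.8  121.38 118.4  123.04 117.76]]
[[626.04 -52.67 114.  ]] case corner z [108.23 110.7  112.58 107.87 112.71] [106.7  108.59 107.88 109.28 110.41]
[610.35 151.99  93.16] [609.49 153.05  92.03] [609.62 155.4  107.33]
```

Request:
send_rows:
  plan:
    - {"linear":[0,0,0.012],"rotation":[0,0,0]}
    - {"linear":[0,0,0.012],"rotation":[0,0,0]}
    - {"linear":[-0.002,0,0.012],"rotation":[0,0,0]}
    - {"linear":[-0.002,0,0.012],"rotation":[0,0,0]}
    - {"linear":[-0.002,0,0.012],"rotation":[0,0,0]}

```text
t: 18.45
eef_pos: [622.4, -57.5, 78.0]
orientation: [0.678, 0.735, -0.0, 0.001]
wrist_force: [-1.5, -1.2, 7.9]
opening: -0.001
```

Request:
send_rows:
  plan:
    - {"linear":[-0.002,0,0.008],"rotation":[0,0,0]}
    - {"linear":[-0.001,0,0.004],"rotation":[0,0,0]}
    - {"linear":[0,0,0],"rotation":[0,0,0]}

```text
t: 18.82
eef_pos: [622.5, -58.4, 66.0]
orientation: [0.678, 0.735, 0.001, -0.001]
wrist_force: [-1.4, 3.6, 8.2]
opening: 0.0
```

Request:
send_rows:
  plan:
    - {"linear":[0,0,0.003],"rotation":[0,0,0]}
    - {"linear":[0,0,0.002],"rotation":[0,0,0]}
    - {"linear":[0,0,0],"rotation":[0,0,0]}

```text
t: 19.2
eef_pos: [622.5, -58.2, 61.7]
orientation: [0.678, 0.735, 0.001, -0.001]
wrist_force: [-2.8, 4.4, 9.6]
opening: 0.003
```

Request:
send_rows:
  plan:
    - {"linear":[0,0,0.001],"rotation":[0,0,0]}
    - {"linear":[0,0,0],"rotation":[0,0,0]}

```text
t: 19.45
eef_pos: [622.6, -58.3, 61.4]
orientation: [0.678, 0.735, 0.002, -0.001]
wrist_force: [-4.2, 4.2, 15.4]
opening: 0.001
```

Request:
send_rows:
  plan:
    - {"linear":[0,0,0.001],"rotation":[0,0,0]}
    - {"linear":[0,0,0],"rotation":[0,0,0]}
    - {"linear":[0,0,0],"rotation":[0,0,0]}
    - {"linear":[0,0,0],"rotation":[0,0,0]}
    - {"linear":[0,0,0],"rotation":[0,0,0]}

```text
t: 20.08
eef_pos: [622.7, -58.3, 61.1]
orientation: [0.678, 0.735, 0.002, -0.001]
wrist_force: [-5.7, 3.6, 20.8]
opening: -0.0
```

```bash
python3 -c "
from h import *
st();save('scene','s12');save('side','d12');st()
c=load('s12'); a=cv2.resize(c['p'][150:300,270:450,::-1],None,fx=2.2,fy=2.2,interpolation=cv2.INTER_CUBIC)
c=load('d12'); b=cv2.resize(c['p'][150:300,210:390,::-1],None,fx=2.2,fy=2.2,interpolation=cv2.INTER_CUBIC)
cv2.imwrite('pics/f12.png',np.hstack([a,b]))
"
```

```text
t 20.075 p [622.66 -58.26  61.07] xaxis [-0.08  1.    0.  ] z [ 0.  0. -1.] F [-5.71  3.57 20.75] op -0.0 q [-0.1   0.47 -0.22  0.88  0.    1.39]
t 20.175 p [622.66 -58.23  61.08] xaxis [-0.08  1.    0.  ] z [ 0.  0. -1.] F [-7.02  4.31 20.39] op -0.0 q [-0.1   0.47 -0.22  0.88  0.    1.39]
```

View pics/f12.png

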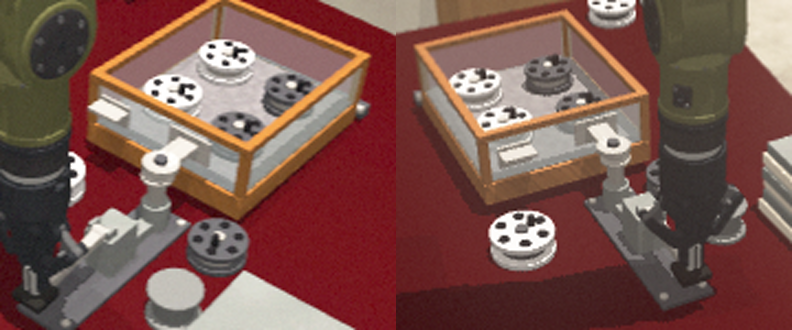

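The case is raised again on the saddle alone (bolt at (162,158) in the left picture). The handle is held at its stop with about 20 N, and the other goods are where they were, so I'll hand in.

```bash
python3 -c "
from h import *
print(robot.finish_job())"
```

```text
the job is handed in; nothing more can be done
None
```

The jack stands flat under the bolt-marked lift pad, and the case edge is raised on it. The arm is holding the handle down at its stop. I handed the job in at about 20 s of the 61 s allowed.

- **Placing:** I gripped the jack by its pump block, slid it in low under the round-ended bracket, set it down and let go. The last wrist-camera check put the saddle within about 0.5 mm of the bolt. Before the final approach, my other views placed the bolt up to about 5 mm apart, so I relied on the wrist view that located both together.
- **Pumping:** I pushed the handle to its stop once, and the case edge rose. I then lifted the arm clear for over half a second, and the bolt went back to its resting height and picture position. The second push to the stop raised the case again.
- **Last checks:** the tool tip was at z 61 mm, the height given for the pad fully down. The push was about 20 N down, with about 8 N sideways. The jack was upright, the arm was off the case, and the reels and spool looked unmoved by eye (I didn't re-measure them).

No check failed. The depth reading of the pad at rest was noisy (115–125 mm against the expected 114 mm), so I judged "handle fully up" from the picture and the near-zero force.

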